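Tip out the drain cover for washing

TASK

The loose cover lying flush in the drain box needs washing. Press down its end with the round thumb mark until the other end has tipped fully up, take the cover out by that raised end and lay it flat on the floor of the shallow steel pan, beside the spoon, without dropping it. Then push the empty rocking seat in the drain box back down level, and leave the mug and the spoon undisturbed.

Things in the scene. Friction and masses are not known exactly. Their poses are not given: they have to be found in the camera images.
- cover_center (a point): centre (half-way up) of the loose flat steel drain cover, 160 x 60 x 8 mm, about 0.28 kg, with five dark drain slots on top and one round thumb mark. It lies in the drain box, its top flush with the box's top, with 3 to 4 mm of gap all round, so it cannot be gripped until it is tipped. Its x axis runs along its length from the thumb-mark end to the end that tips up; z is up through its face
- cover_press (a point): the round thumb mark, 26 mm across, on the cover's top face, on its midline 20 mm from the end that is to be pressed. Pressing here with about 3 to 6 N tips the cover and its seat together, and the mark sinks about 18 mm before it comes to a hard stop. Same axes as the cover
- cover_lift (a point): a point in the cover, half-way through its 8 mm thickness, on its midline 18 mm from the end that tips up. When fully tipped it stands about 25 mm higher than at the start and the cover can be gripped here across its 60 mm width, over the box's top. Same axes as the cover
- seat (a joint): rocking seat under the cover, a dark steel plate 156 x 54 x 4 mm in the recess, hinged across the recess 10 mm from the middle of the cover, towards the thumb mark, 40 mm above the table. 0 = level (cover flush), 0.36 rad = fully tipped, hard stop at both. The hinge is stiff (0.16 N m of friction): it stays at whatever angle it is left, with or without the cover
- seat_end (a point): point on the upper face of the seat, on its midline 80 mm from the hinge and 8 mm in from its end, at the end that tips up. Level, it lies 8 mm below the top of the drain box (47 mm above the table); tipped, about 28 mm higher. Pushing it down with 2 to 4 N brings the seat level. Its x axis runs from the hinge to this end, along the seat's face
- drainbox: fixed low aluminium drain box, 260 x 180 mm and 55 mm high, flat top, with a recess 168 x 66 mm in the middle that holds seat and cover; a short grey spout on its +y side. Origin: centre of its underside, on the table. x along the recess, towards the end that tips up
- pan: fixed shallow steel pan, 320 x 250 mm outside, walls 40 mm high and 4 mm thick with a narrow flat rim round the outside (357 x 274 mm over all), flat floor 4 mm above the table. Origin: centre of its underside. x along its length. A spoon lies in it along its +y side
- pan_spot (a point): on the pan's floor, the middle of the clear part: 35 mm from the pan's middle towards -y of the pan. Same axes as the pan. The cover fits here lengthwise with some 55 mm to spare on either long side
- spoon: loose 220 mm steel spoon lying in the pan lengthwise, about 80 mm from the pan's middle line on the +y side. Origin under its middle; x along it
- mug: loose white mug, 72 mm across and 85 mm high, standing between drain box and pan. Origin: centre of its underside
Things that resemble listed ones, but are neither listed nor needed, are in the scene too. Of the things that look like the part that bears cover_center, the largest one is meant.

How it is judged (in metres and radians):
On the way:
1. the cover, still in its seat, is tipped fully up (seat beyond 0.3 rad) (value of joint seat above 0.3 rad and horizontal distance between cover_center and drainbox below 0.02 m and angle between cover_center's own z axis and vertical above 0.25 rad), for 0.2 s.
At the end, for the whole second after the job is handed in: the cover lies flat (within 0.08 rad) and still on the floor of the pan, inside its walls, its centre below 16 mm above the table (8 mm when flat on the floor), and the seat is level (below 0.05 rad) (z of cover_center in the frame of pan between 0 and 0.016 m and angle between cover_center's own z axis and vertical below 0.08 rad and linear speed of cover below 0.02 m/s and x of cover_center in the frame of pan between -0.156 and 0.156 m and y of cover_center in the frame of pan between -0.121 and 0.121 m and value of joint seat below 0.05 rad); the robot touches nothing.
It fails at once if the cover is dropped: it moves faster than 0.9 m/s (a fall of about 40 mm) while not held (linear speed of cover above 0.9 m/s and contact force between cover and the fingers below 0.1 N).
It fails at once if the mug is moved more than 40 mm or tipped (distance of mug from where it was at the start of the episode above 0.04 m or angle between mug's own z axis and vertical above 0.5 rad).
It fails at once if the spoon is moved more than 40 mm (distance of spoon from where it was at the start of the episode above 0.04 m).
It also fails if it takes over 64 s, if anything falls off the work surface, if the arm or the gripper's body presses on something with over 40 N, if the wrist force passes 120 N, or if a joint passes its speed limit or range.

ROBOT

A 6-joint arm with a two-finger parallel gripper is mounted at the origin on the work surface. World frame = base frame: x ahead of the robot, y to its left, z up, the work surface at z = 0. Lengths are in mm, angles in rad, forces in N, time in s.
With the tool pointing down it reaches from about 300 to 775 mm from the base axis. Payload 14.6 kg.
Tool frame: the origin (TCP) lies midway between the tips of the shut fingers; the grasp point (between the pads) lies 19 mm behind it; z points along the fingers, y is the direction in which the jaws open and shut (so a half turn about z gives the same grasp; the last joint's range is limited). The gripper opens to 94 mm and grips with 3 to 60 N. Pads are 16 mm wide; open, the fingers measure 119 mm over their backs; the gripper's body (75 mm by 177 mm) begins 78 mm behind the grasp point.
Start: joints at [-1.355, 0.3, 1.521, -0, 1.321, -0.067], TCP at [153.468, -528.145, 205.446] pointing down, gripper open.
Joint ranges: [-3.03, 3.03], [-0.79, 2.21], [0.23, 2.52], [-1.04, 4.18], [0, 3.07], [-2.55, 2.55]. Speed limits (rad/s): [2.22, 2.22, 2.57, 3.14, 3.14, 3.14].

INTERFACE

Orientations are given as [roll, pitch, yaw] about the fixed x, y, z axes, in that order (R = Rz(yaw) Ry(pitch) Rx(roll)).
In Python, from cell import manip gives the robot as it stands.
- The arm moves only by the tool play_rows, never from a script. Its argument "commands" is a list of rows, each an object of numbers: "x", "y", "z": the shift along the tool's x, y, z in m; "wx", "wy", "wz": the turn, a rotation vector about the tool's x, y, z in degrees; "grip": the opening, from 0 (shut) to 1 (fully open). In form: [{"x": .., "y": .., "z": .., "wx": .., "wy": .., "wz": .., "grip": ..}, ...]. A call has 1 to 20 rows; each row shifts and turns the commanded pose from where the row before left it, along the tool's axes as they then stand; what a row does not reach is not made up. A row lasts 1/8 s, in which the tool goes at most 62.5 mm and 10.7 degrees, less where a joint would pass 70% of its speed; a pose out of reach is approached as far as the arm can. A call is refused whole if a number of a shift passes 0.0625 or a number of a turn 10.7, either way. A call with a gripper value outside its range is refused whole. The fingers move at their own pace and stop on an object; "squeeze" is the grip in N (left out, the last holds). Time passes only in rows, so rows that do not move let the fingers close. It gives the time, the measured TCP pose, the force and the opening at its end, in the units of the state.
- manip.read_state(): the state, without advancing time (a new reading comes with each control period).
- manip.camera(name): name is "side" or "top" or "wrist"; returns (picture, depth): 420x560x3 uint8, red, green, blue; 420x560 float32, mm along the optical axis (not along the pixel's ray), 0 where there is no reading.
- manip.camera_info(name): a dict with "intrinsics" (3x3 intrinsics, pixels), "k1" (the pictures are not rectified: a ray, as slopes to the right and down, at radius r is drawn at 1 + k1 r^2 times it, then the intrinsics apply), "camera_from_world" (4x4, takes a point from world to camera coordinates); the wrist camera has in their place "tool_from_camera" (4x4, takes a point from camera to tool coordinates, whose origin is the TCP and whose axes are the flange's). Camera axes: x right, y up, looking along -z (the intrinsics and any distortion apply to the point x, -y, -z); pixel columns grow to the right and rows downward; lengths in mm; the calibration is good to about 2 mm. A picture is of the moment at which its call begins: read the wrist's pose just before it. camera_info takes no time and is no camera call.
- manip.sign_off(): hands the job in, once; it reports no verdict.
The state is a dict: "clock": time; "joints": joint angles; "qd": joint speeds; "effort": joint torques, N m; "eef_pos": TCP position; "eef_rot": TCP orientation; "wrist_force": force on the tool from outside, world axes, zero at the start; "moment": the same for the moment, N m; "finger_gap": finger opening in mm.
Only numpy, scipy, OpenCV 4.12 (cv2) and the standard library are available. Lean on these libraries where they do the work, as an engineer would, in place of code of your own. Each camera call takes 0.05 s, during which the arm holds its last target.

## Working session

There is one attempt and no reset: what is moved stays moved. The work goes in short steps, Python scripts to look and compute and a tool call to move; the robot and the scene stay as the last step left them, time stands still between calls to the robot, and variables do not carry over. Pictures are saved under pics/ and viewed, and the job is handed in when it is done.

Besides the shell and the picture viewer there is one more tool, called after "Request:" by a JSON object that holds its "name" and its "arguments", one argument or row to a line. play_rows: Moves the arm, as the interface text tells. Its arguments: {"type":"object","properties":{"commands":{"type":"array"},"squeeze":{"type":"number"}},"required":["commands"]}

```bash
ls; mkdir -p pics
cat > h.py <<'E'
import numpy as np, cv2
from cell import manip
from scipy.spatial.transform import Rotation as R
def snap(n,f):
    p,d=manip.camera(n); cv2.imwrite(f'pics/{f}.png',p[:,:,::-1]); np.save(f'pics/{f}.npy',d); return p,d
def cam(n):
    i=manip.camera_info(n); return np.array(i["intrinsics"]),i["k1"],np.array(i["camera_from_world"]) if "camera_from_world" in i else np.array(i["tool_from_camera"])
def rays(n,uv):
    K,k1,_=cam(n); uv=np.atleast_2d(uv).astype(float)
    q=np.c_[(uv[:,0]-K[0,2])/K[0,0],(uv[:,1]-K[1,2])/K[1,1]]; s=q.copy()
    for _ in range(20): s=q/(1+k1*(s**2).sum(1,keepdims=True))
    return s
def toworld(n,uv,depth,T=None):
    s=rays(n,uv); d=np.atleast_1d(depth)
    pc=np.c_[s[:,0]*d,-s[:,1]*d,-d,np.ones(len(s))]
    _,_,M=cam(n)
    W=np.linalg.inv(M) if T is None else T@M
    return (W@pc.T).T[:,:3]
def onplane(n,uv,z,T=None):
    a=toworld(n,uv,np.full(len(np.atleast_2d(uv)),100.),T);b=toworld(n,uv,np.full(len(np.atleast_2d(uv)),1000.),T)
    t=(z-a[:,2])/(b[:,2]-a[:,2]); return a+t[:,None]*(b-a)
def tool(s=None):
    s=s or manip.read_state(); T=np.eye(4); T[:3,:3]=R.from_euler('xyz',s["eef_rot"]).as_matrix(); T[:3,3]=s["eef_pos"]; return T
E
python3 - <<'E'
from h import *
s=manip.read_state(); print(s)
snap('top','top0'); snap('side','side0');
E
```

```text
pics
{'clock': 0.0, 'joints': array([-1.35458766e+00,  3.00476403e-01,  1.52156657e+00, -8.58153406e-06,
        1.32070064e+00, -6.66244097e-02]), 'qd': array([ 0.00114778, -0.00055381,  0.00062447,  0.00171229, -0.00099889,
        0.00066124]), 'effort': array([-3.65709147e-04, -5.31801331e+01, -3.52737486e+01,  7.08160177e-02,
        2.43837299e-02, -1.34947290e-04]), 'eef_pos': array([ 153.41926841, -527.90090873,  204.88956278]), 'eef_rot': array([-3.14044370e+00, -6.83314386e-05,  2.82835162e-01]), 'wrist_force': array([-0.53509948,  0.04824066, -0.10248164]), 'moment': array([ 0.00986993, -0.00124346, -0.01776379]), 'finger_gap': 93.77165475766193}
```

View pics/top0.png

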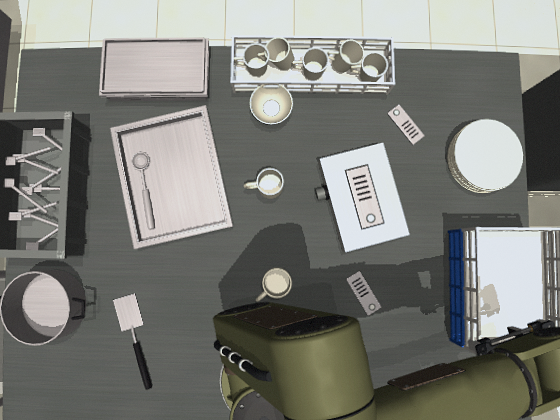

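View pics/side0.png

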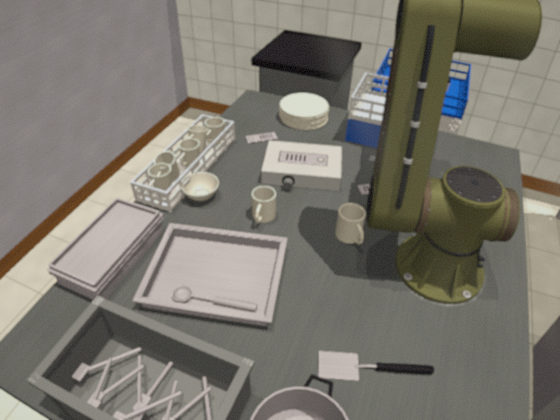

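Candidates for the cover: the one in the white box at top-view (365,197), and smaller look-alikes at (406,124) and (364,292). I choose the one in the box, since it is the largest. The mug is the one at (268,181), not the one at (275,283). Next I'll check a close crop.

Run:
```python
from h import *
p=cv2.imread('pics/top0.png')
c=cv2.resize(p[135:260,305:425],None,fx=4.8,fy=4.8,interpolation=cv2.INTER_CUBIC); cv2.imwrite('pics/crop0.png',c)
c=cv2.resize(p[95:255,100:300],None,fx=3.75,fy=3.75,interpolation=cv2.INTER_CUBIC); cv2.imwrite('pics/crop1.png',c)
```

```text
(no output)
```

View pics/crop0.png

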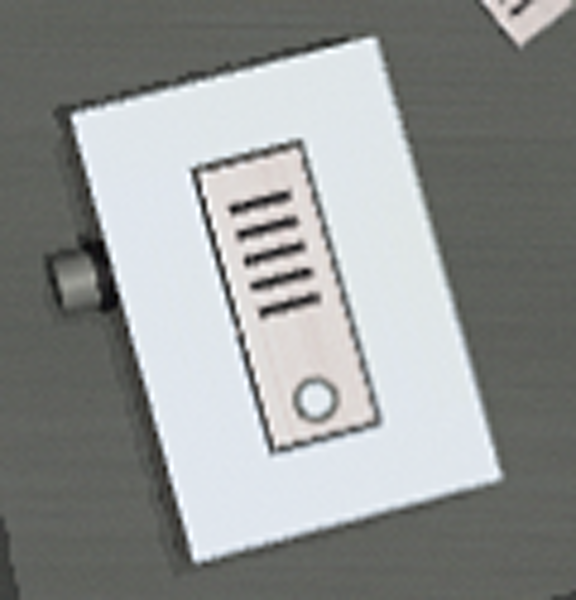

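View pics/crop1.png

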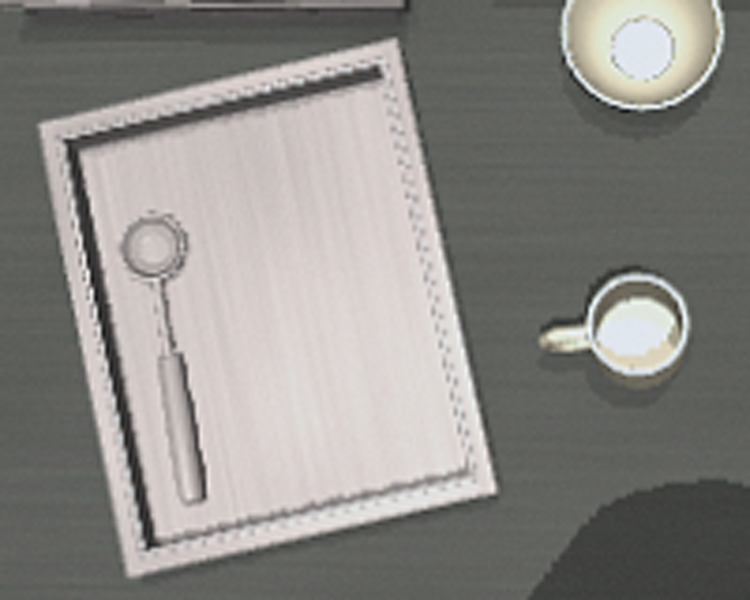

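Run:
```python
from h import *
np.set_printoptions(precision=1,suppress=True)
c0=lambda u,v:(305+(u+.5)/4.8-.5,135+(v+.5)/4.8-.5)
c1=lambda u,v:(100+(u+.5)/3.75-.5,95+(v+.5)/3.75-.5)
box=onplane('top',[c0(*q) for q in [(72,114),(376,38),(502,478),(196,562)]],55.); print('box',box,box.mean(0))
cov=onplane('top',[c0(*q) for q in [(195,171),(302,142),(379,422),(272,452)]],55.); print('cov',cov,cov.mean(0))
print('mark',onplane('top',[c0(316,399)],55.))
pan=onplane('top',[c1(*q) for q in [(40,125),(396,39),(496,493),(130,577)]],40.); print('pan',pan,pan.mean(0))
print('mug',onplane('top',[c1(637,325)],85.), 'spoon',onplane('top',[c1(153,247),c1(195,500)],8.))
m=lambda e:print('yaw',np.arctan2(*(e[0]+e[1]-e[2]-e[3])[[1,0]]),np.linalg.norm(e[0]-e[1]),np.linalg.norm(e[1]-e[2]))
m(box);m(cov);m(pan)
d=np.load('pics/top0.npy')
for u,v in [(365,180),(345,180),(400,230),(190,180),(140,215),(120,140)]: print((u,v),toworld('top',[(u,v)],d[v,u]))
print(cam('top'),cam('wrist'))
```

```text
box [[ 602.8 -141.    55. ]
 [ 648.8 -314.5   55. ]
 [ 399.4 -382.    55. ]
 [ 352.  -209.6   55. ]] [ 500.8 -261.8   55. ]
cov [[ 571.  -210.3   55. ]
 [ 588.3 -271.2   55. ]
 [ 430.3 -312.8   55. ]
 [ 413.2 -252.4   55. ]] [ 500.7 -261.7   55. ]
mark [[ 442.9 -277.4   55. ]]
pan [[688.5 439.   40. ]
 [754.  174.6  40. ]
 [418.5  94.3  40. ]
 [355.5 358.   40. ]] [554.1 266.5  40. ]
mug [[534.5  -6.6  85. ]] spoon [[602.8 359.3   8. ]
 [412.9 320.7   8. ]]
yaw 0.26561342102697694 179.514895188107 258.4184987068663
yaw 0.2589205170142 63.28143804553358 163.34699614011367
yaw 0.23690279318155724 272.35394608460206 344.9227229997841
(365, 180) [[ 545.2 -264.1   53.2]]
(345, 180) [[ 544.4 -209.5   54.6]]
(400, 230) [[ 410.3 -356.    59.2]]
(190, 180) [[548.4 217.3   5.6]]
(140, 215) [[449.  356.1   3.5]]
(120, 140) [[659.1 416.9  19.4]]
(array([[462.6,   0. , 278.6],
       [  0. , 462.6, 207.1],
       [  0. ,   0. ,   1. ]]), -0.09273381475491468, array([[    0. ,    -1. ,     0. ,   -35. ],
       [    1. ,     0. ,     0.1,  -472.3],
       [   -0.1,     0. ,     1. , -1247.1],
       [    0. ,     0. ,     0. ,     1. ]])) (array([[368.1,   0. , 276.5],
       [  0. , 368.1, 201.3],
       [  0. ,   0. ,   1. ]]), -0.036813434000295686, array([[  -0. ,    1. ,    0.3,   81.7],
       [   1. ,    0. ,    0. ,   -0.7],
       [  -0. ,    0.3,   -1. , -179.8],
       [   0. ,    0. ,    0. ,    1. ]]))
```

```bash
cat >> h.py <<'E'
C=np.array([500.8,-261.7]); YB=0.262
def bx(x,z,y=0,c=C,yaw=YB): 
    ca,sa=np.cos(yaw),np.sin(yaw); return np.array([c[0]+ca*x-sa*y,c[1]+sa*x+ca*y,z])
def Rt(yaw,tilt=0): return (R.from_euler('xyz',[np.pi,0,yaw])*R.from_euler('y',tilt)).as_matrix()
def plan(p,Rg,n=None,T=None):
    "rows: shift in current tool axes (mm total), turn total (deg rotvec)"
    T=tool() if T is None else T
    d=T[:3,:3].T@(np.asarray(p)-T[:3,3]); w=R.from_matrix(T[:3,:3].T@Rg).as_rotvec(degrees=True)
    np.set_printoptions(precision=2,suppress=True)
    print('shift mm (cur tool axes)',d,'turn deg',w)
    if n: print(' per row',n,d/n/1000*1e0, w/n)
def st():
    s=manip.read_state(); np.set_printoptions(precision=3,suppress=True)
    print(s['clock'],s['eef_pos'],s['eef_rot'],'F',s['wrist_force'],'gap',s['finger_gap'])
E
python3 - <<'E'
from h import *
plan(bx(-63,130),Rt(YB),12)
E
```

```text
shift mm (cur tool axes) [ 344.88 -159.91   75.14] turn deg [-0.06 -0.    1.19]
 per row 12 [ 0.03 -0.01  0.01] [-0.01 -0.    0.1 ]
```

Request:
{"name": "play_rows", "arguments": {
  "commands": [
    {"x":0.0287,"y":-0.0133,"z":0.006,"grip":0},
    {"x":0.0287,"y":-0.0133,"z":0.006,"grip":0},
    {"x":0.0287,"y":-0.0133,"z":0.006,"grip":0},
    {"x":0.0287,"y":-0.0133,"z":0.006,"grip":0},
    {"x":0.0287,"y":-0.0133,"z":0.006,"grip":0},
    {"x":0.0287,"y":-0.0133,"z":0.006,"grip":0},
    {"x":0.0287,"y":-0.0133,"z":0.006,"grip":0},
    {"x":0.0287,"y":-0.0133,"z":0.006,"grip":0},
    {"x":0.0287,"y":-0.0133,"z":0.006,"grip":0},
    {"x":0.0287,"y":-0.0133,"z":0.006,"grip":0},
    {"x":0.0287,"y":-0.0133,"z":0.006,"grip":0},
    {"x":0.0287,"y":-0.0133,"z":0.006,"grip":0},
    {"wz":1.2,"grip":0},
    {"grip":0}
  ]
}}

```text
$.commands[0]: bad value
```

Run:
```python
from h import *
st(); plan(bx(-63,130),Rt(YB))
T=tool(); np.save('pics/T1.npy',T); snap('wrist','w1')
```

```text
0.1 [ 153.424 -527.907  204.941] [-3.141 -0.     0.283] F [-0.687  0.683  0.101] gap 93.87140315429652
shift mm (cur tool axes) [ 344.88 -159.91   75.14] turn deg [-0.06 -0.    1.19]
```

View pics/w1.png

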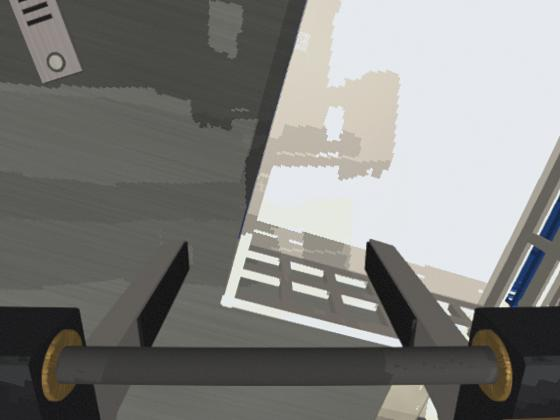

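The call was refused, probably because every key is required. The wrist view shows the dish rack under the tool at (380,150), so I'll leave at constant height first.

Request:
{"name": "play_rows", "arguments": {
  "commands": [
    {"x":0.0287,"y":-0.0133,"z":0,"wx":0,"wy":0,"wz":0,"grip":0},
    {"x":0.0287,"y":-0.0133,"z":0,"wx":0,"wy":0,"wz":0,"grip":0},
    {"x":0.0287,"y":-0.0133,"z":0,"wx":0,"wy":0,"wz":0,"grip":0},
    {"x":0.0287,"y":-0.0133,"z":0,"wx":0,"wy":0,"wz":0,"grip":0},
    {"x":0.0287,"y":-0.0133,"z":0,"wx":0,"wy":0,"wz":0,"grip":0},
    {"x":0.0287,"y":-0.0133,"z":0,"wx":0,"wy":0,"wz":0,"grip":0},
    {"x":0.0287,"y":-0.0133,"z":0,"wx":0,"wy":0,"wz":0,"grip":0},
    {"x":0.0287,"y":-0.0133,"z":0,"wx":0,"wy":0,"wz":0,"grip":0},
    {"x":0.0287,"y":-0.0133,"z":0,"wx":0,"wy":0,"wz":0,"grip":0},
    {"x":0.0287,"y":-0.0133,"z":0,"wx":0,"wy":0,"wz":0,"grip":0},
    {"x":0.0287,"y":-0.0133,"z":0,"wx":0,"wy":0,"wz":0,"grip":0},
    {"x":0.0287,"y":-0.0133,"z":0,"wx":0,"wy":0,"wz":0,"grip":0},
    {"x":0,"y":0,"z":0,"wx":0,"wy":0,"wz":1.2,"grip":0},
    {"x":0,"y":0,"z":0,"wx":0,"wy":0,"wz":0,"grip":0}
  ]
}}

```text
clock: 1.9
eef_pos: [439.2, -279.1, 205.3]
eef_rot: [-3.141, 0.0, 0.262]
wrist_force: [-0.2, -0.4, 0.3]
finger_gap: 0.5
```

Run:
```python
from h import *
st(); plan(bx(-63,130),Rt(YB))
T=tool(); np.save('pics/T1.npy',T); snap('wrist','w1'); print(cam('wrist')[2].round(3))
```

```text
1.9 [ 439.239 -279.059  205.274] [-3.141  0.     0.262] F [-0.247 -0.354  0.255] gap 0.5194177828389334
shift mm (cur tool axes) [ 0.98 -0.8  75.27] turn deg [-0.01  0.02 -0.03]
[[  -0.      0.96    0.28   81.71]
 [   1.      0.      0.     -0.66]
 [  -0.      0.28   -0.96 -179.82]
 [   0.      0.      0.      1.  ]]
```

View pics/w1.png

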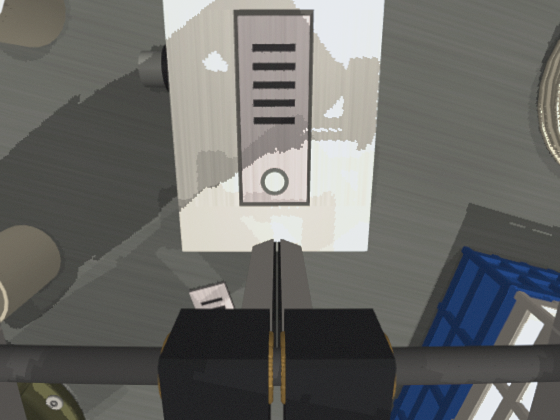

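The wrist view shows the cover aligned with the tool. The mark is at (274,181), and the five slots are toward the far end at (274,48–121).

Run:
```python
from h import *
np.set_printoptions(precision=1,suppress=True)
T=np.load('pics/T1.npy')
c=onplane('wrist',[(236,11),(312.5,11),(309,204.5),(240,204.5),(274.3,181.3)],55.,T); print(c,c[:4].mean(0),np.linalg.norm(c[0]-c[1]),np.linalg.norm(c[1]-c[2]))
print(np.arctan2(*(c[0]+c[1]-c[2]-c[3])[[1,0]]), bx(-60,55))
```

```text
[[ 572.4 -208.5   55. ]
 [ 588.5 -269.    55. ]
 [ 428.7 -312.6   55. ]
 [ 412.1 -250.1   55. ]
 [ 441.9 -275.4   55. ]] [ 500.4 -260.    55. ] 62.6229638224712 165.54500623215526
0.26000125405802094 [ 442.8 -277.2   55. ]
```

```bash
sed -i 's/^C=.*; YB=.*/C=np.array([500.6,-260.9]); YB=0.261/' h.py
python3 - <<'E'
from h import *
plan(bx(-63,62),Rt(YB))
E
```

```text
shift mm (cur tool axes) [  1.21  -1.87 143.36] turn deg [-0.01  0.01  0.02]
```

Request:
{"name": "play_rows", "arguments": {
  "commands": [
    {"x":0.0012,"y":-0.0018,"z":0.03,"wx":0,"wy":0,"wz":0,"grip":0},
    {"x":0,"y":0,"z":0.04,"wx":0,"wy":0,"wz":0,"grip":0},
    {"x":0,"y":0,"z":0.04,"wx":0,"wy":0,"wz":0,"grip":0},
    {"x":0,"y":0,"z":0.023,"wx":0,"wy":0,"wz":0,"grip":0},
    {"x":0,"y":0,"z":0.01,"wx":0,"wy":0,"wz":0,"grip":0},
    {"x":0,"y":0,"z":0,"wx":0,"wy":0,"wz":0,"grip":0}
  ]
}}

```text
clock: 2.7
eef_pos: [440.1, -277.1, 62.6]
eef_rot: [-3.141, 0.0, 0.261]
wrist_force: [0.7, -0.2, -0.3]
finger_gap: 0.4
```

Request:
{"name": "play_rows", "arguments": {
  "commands": [
    {"x":0,"y":0,"z":0.002,"wx":0,"wy":0,"wz":0,"grip":0},
    {"x":0,"y":0,"z":0.002,"wx":0,"wy":0,"wz":0,"grip":0},
    {"x":0,"y":0,"z":0.002,"wx":0,"wy":0,"wz":0,"grip":0},
    {"x":0,"y":0,"z":0.002,"wx":0,"wy":0,"wz":0,"grip":0},
    {"x":0,"y":0,"z":0.002,"wx":0,"wy":0,"wz":0,"grip":0},
    {"x":0,"y":0,"z":0.002,"wx":0,"wy":0,"wz":0,"grip":0},
    {"x":0,"y":0,"z":0.002,"wx":0,"wy":0,"wz":0,"grip":0}
  ]
}}

```text
clock: 3.58
eef_pos: [440.0, -277.0, 48.6]
eef_rot: [3.141, 0.001, 0.262]
wrist_force: [-4.6, -1.2, 5.8]
finger_gap: 0.7
```

Request:
{"name": "play_rows", "arguments": {
  "commands": [
    {"x":0,"y":0,"z":0.002,"wx":0,"wy":0,"wz":0,"grip":0},
    {"x":0,"y":0,"z":0.002,"wx":0,"wy":0,"wz":0,"grip":0},
    {"x":0,"y":0,"z":0.002,"wx":0,"wy":0,"wz":0,"grip":0},
    {"x":0,"y":0,"z":0.001,"wx":0,"wy":0,"wz":0,"grip":0}
  ]
}}

```text
clock: 4.08
eef_pos: [439.8, -277.0, 41.4]
eef_rot: [-3.141, 0.001, 0.262]
wrist_force: [-6.1, -2.2, 4.6]
finger_gap: 0.5
```

Request:
{"name": "play_rows", "arguments": {
  "commands": [
    {"x":0,"y":0,"z":0.001,"wx":0,"wy":0,"wz":0,"grip":0},
    {"x":0,"y":0,"z":0.001,"wx":0,"wy":0,"wz":0,"grip":0}
  ]
}}

```text
clock: 4.32
eef_pos: [439.8, -277.0, 39.4]
eef_rot: [-3.142, 0.001, 0.262]
wrist_force: [-6.8, -1.8, 3.5]
finger_gap: 0.5
```

Request:
{"name": "play_rows", "arguments": {
  "commands": [
    {"x":0,"y":0,"z":0.001,"wx":0,"wy":0,"wz":0,"grip":0},
    {"x":0,"y":0,"z":0.001,"wx":0,"wy":0,"wz":0,"grip":0}
  ]
}}

```text
clock: 4.58
eef_pos: [439.9, -277.1, 37.9]
eef_rot: [3.141, 0.001, 0.262]
wrist_force: [-10.0, -0.3, 17.3]
finger_gap: 0.4
```

Run:
```python
from h import *
st(); snap('side','s2');snap('top','t2')
p=cv2.imread('pics/s2.png'); cv2.imwrite('pics/s2c.png',cv2.resize(p[110:220,220:380],None,fx=4.5,fy=4.5,interpolation=cv2.INTER_CUBIC))
```

```text
4.575 [ 439.882 -277.131   37.928] [3.141 0.001 0.262] F [-9.983 -0.296 17.331] gap 0.41004264744319735
```

View pics/s2c.png

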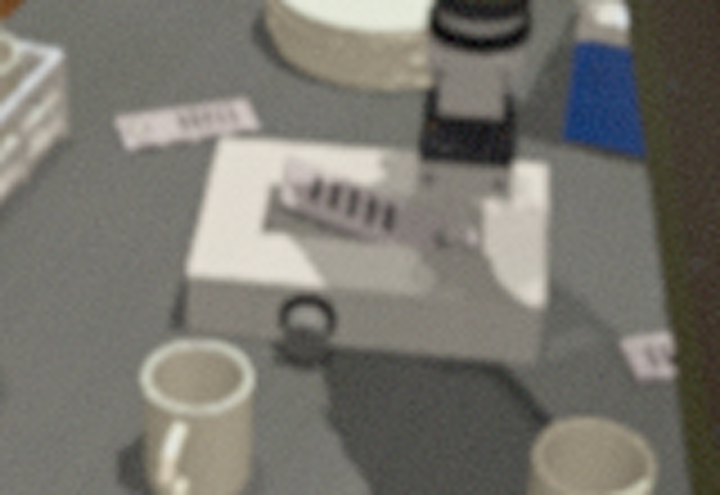

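The force jumped to 17 N at z=38, and the side view shows the slotted end raised at crop (290,175). That is the hard stop. I'll hold briefly, then rise.

Request:
{"name": "play_rows", "arguments": {
  "commands": [
    {"x":0,"y":0,"z":0,"wx":0,"wy":0,"wz":0,"grip":0},
    {"x":0,"y":0,"z":0,"wx":0,"wy":0,"wz":0,"grip":0},
    {"x":0,"y":0,"z":0,"wx":0,"wy":0,"wz":0,"grip":0},
    {"x":0,"y":0,"z":-0.005,"wx":0,"wy":0,"wz":0,"grip":0},
    {"x":0,"y":0,"z":-0.02,"wx":0,"wy":0,"wz":0,"grip":0},
    {"x":0,"y":0,"z":-0.04,"wx":0,"wy":0,"wz":0,"grip":0.5},
    {"x":0,"y":0,"z":-0.05,"wx":0,"wy":0,"wz":0,"grip":1},
    {"x":0,"y":0,"z":-0.05,"wx":0,"wy":0,"wz":0,"grip":1},
    {"x":0,"y":0,"z":0,"wx":0,"wy":0,"wz":0,"grip":1},
    {"x":0,"y":0,"z":0,"wx":0,"wy":0,"wz":0,"grip":1}
  ]
}}

```text
clock: 5.92
eef_pos: [440.1, -276.5, 201.6]
eef_rot: [-3.141, 0.001, 0.262]
wrist_force: [-0.0, 0.1, -0.9]
finger_gap: 47.1
```

Run:
```python
from h import *
st(); T=tool(); np.save('pics/T3.npy',T); p,d=snap('wrist','w3')
np.set_printoptions(precision=1,suppress=True)
```

```text
5.925 [ 440.12  -276.473  201.589] [-3.141  0.001  0.262] F [-0.04   0.068 -0.947] gap 47.0925409664073
```

View pics/w3.png

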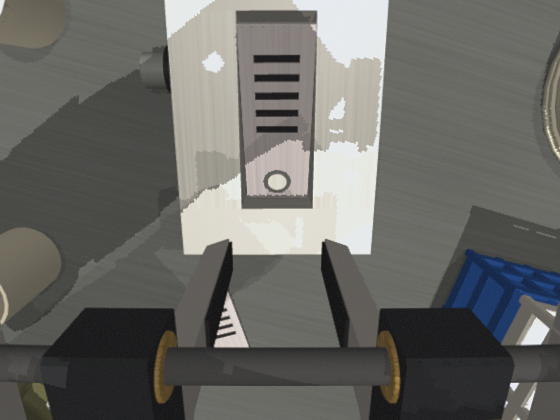

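Run:
```python
from h import *
np.set_printoptions(precision=2,suppress=True)
T=np.load('pics/T3.npy'); d=np.load('pics/w3.npy')
def fit(u0,u1,v0,v1):
    uv=np.array([(u,v) for v in range(v0,v1,3) for u in range(u0,u1,3)]); dd=np.array([d[v,u] for u,v in uv]); k=dd>0
    w=toworld('wrist',uv[k],dd[k],T); A=w[:,:2]-C; c,s=np.cos(YB),np.sin(YB); B=np.c_[A@[c,s],A@[-s,c],np.ones(len(A))]
    x=np.linalg.lstsq(B,w[:,2],rcond=None)[0]; r=w[:,2]-B@x; k=abs(r)<4; x=np.linalg.lstsq(B[k],w[k,2],rcond=None)[0]
    print(x,'tilt',np.arctan(x[0]),'resid',r[k].std(),k.mean())
fit(246,306,30,175); fit(175,230,90,180); fit(320,370,170,240)
# top edge corners of raised end, on plane z ~ 
for uv in [(238,24),(316,22),(243,196),(313,196)]:
    a=toworld('wrist',[uv],[100],T)[0];b=toworld('wrist',[uv],[500],T)[0]
    # intersect cover top plane: hinge (-10,40), +15 normal
    n=np.array([-np.sin(.36)*np.cos(YB),-np.sin(.36)*np.sin(YB),np.cos(.36)]); p0=bx(-10,40)+15*n
    t=n@(p0-a)/(n@(b-a)); q=a+t*(b-a); c,s=np.cos(YB),np.sin(YB); e=q[:2]-C; print(e@[c,s],e@[-s,c],q[2])
```

```text
[ 0.38  0.   60.39] tilt 0.3599078583210743 resid 0.7612259880449402 1.0
[ 0.   -0.01 56.47] tilt 0.0010423492597641758 resid 2.001596325076475 0.8418277680140598
[-0.    0.   55.59] tilt -0.0015106379669871997 resid 1.2366125605234735 0.9975429975429976
68.70661368614296 29.81064910200786 85.65280157919193
69.96715799460536 -27.769544091539544 86.1272740515183
-78.89600432429155 34.66117923941424 30.094755250235522
-78.91446984877393 -34.72100594581402 30.087804774163345
```

Run:
```python
from h import *
plan(bx(44.4-24.6,65.8+65.5,.5),Rt(YB,.36),8)
```

```text
shift mm (cur tool axes) [82.47  0.37 69.69] turn deg [-0.1  20.7   0.03]
 per row 8 [0.01 0.   0.01] [-0.01  2.59  0.  ]
```

Request:
{"name": "play_rows", "arguments": {
  "commands": [
    {"x":0.0137,"y":0,"z":0.0116,"wx":0,"wy":0,"wz":0,"grip":1},
    {"x":0.0137,"y":0,"z":0.0116,"wx":0,"wy":0,"wz":0,"grip":1},
    {"x":0.0137,"y":0,"z":0.0116,"wx":0,"wy":0,"wz":0,"grip":1},
    {"x":0.0137,"y":0,"z":0.0116,"wx":0,"wy":0,"wz":0,"grip":1},
    {"x":0.0137,"y":0,"z":0.0116,"wx":0,"wy":0,"wz":0,"grip":1},
    {"x":0.0137,"y":0,"z":0.0116,"wx":0,"wy":0,"wz":0,"grip":1},
    {"x":0,"y":0,"z":0,"wx":0,"wy":5.15,"wz":0,"grip":1},
    {"x":0,"y":0,"z":0,"wx":0,"wy":5.15,"wz":0,"grip":1},
    {"x":0,"y":0,"z":0,"wx":0,"wy":5.15,"wz":0,"grip":1},
    {"x":0,"y":0,"z":0,"wx":0,"wy":5.15,"wz":0,"grip":1},
    {"x":0,"y":0,"z":0,"wx":0,"wy":0,"wz":0,"grip":1},
    {"x":0,"y":0,"z":0,"wx":0,"wy":0,"wz":0,"grip":1}
  ]
}}

```text
clock: 7.48
eef_pos: [520.1, -255.5, 132.9]
eef_rot: [3.141, -0.358, 0.262]
wrist_force: [0.5, -0.4, -0.3]
finger_gap: 93.8
```

Run:
```python
from h import *
st(); plan(bx(44.4,65.8,.5),Rt(YB,.36)); T=tool(); np.save('pics/T4.npy',T); p,d=snap('wrist','w4')
```

```text
7.475 [ 520.133 -255.524  132.944] [ 3.141 -0.358  0.262] F [ 0.49  -0.363 -0.273] gap 93.79667105790125
shift mm (cur tool axes) [-0.91 -0.34 71.35] turn deg [-0.01  0.12  0.06]
```

View pics/w4.png

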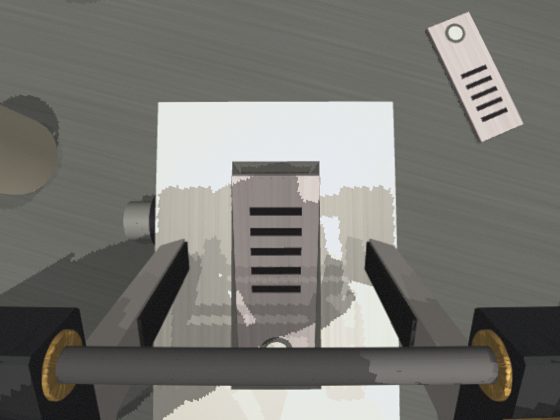

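The cover (columns 232–320) is centred between the open fingers (188 and 367). I'll descend along the tool axis.

Request:
{"name": "play_rows", "arguments": {
  "commands": [
    {"x":-0.0009,"y":0,"z":0.012,"wx":0,"wy":0,"wz":0,"grip":1},
    {"x":0,"y":0,"z":0.016,"wx":0,"wy":0,"wz":0,"grip":1},
    {"x":0,"y":0,"z":0.016,"wx":0,"wy":0,"wz":0,"grip":1},
    {"x":0,"y":0,"z":0.015,"wx":0,"wy":0,"wz":0,"grip":1},
    {"x":0,"y":0,"z":0.008,"wx":0,"wy":0,"wz":0,"grip":1},
    {"x":0,"y":0,"z":0.0043,"wx":0,"wy":0,"wz":0,"grip":1},
    {"x":0,"y":0,"z":0,"wx":0,"wy":0,"wz":0,"grip":1}
  ]
}}

```text
clock: 8.4
eef_pos: [543.2, -249.2, 65.8]
eef_rot: [3.142, -0.36, 0.262]
wrist_force: [-0.6, 0.7, 0.4]
finger_gap: 94.0
```

Run:
```python
from h import *
st(); plan(bx(44.4,65.8,.5),Rt(YB,.36)); T=tool(); np.save('pics/T5.npy',T); p,d=snap('wrist','w5')
```

```text
8.4 [ 543.223 -249.205   65.778] [ 3.142 -0.36   0.262] F [-0.638  0.727  0.378] gap 94.00119018828993
shift mm (cur tool axes) [ 0.2  -0.2   0.05] turn deg [-0.02  0.03  0.05]
```

View pics/w5.png

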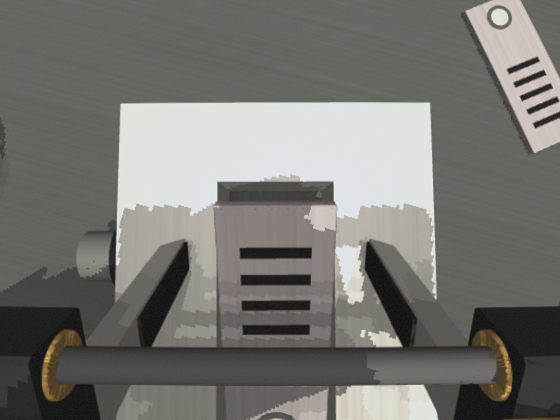

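Request:
{"name": "play_rows", "arguments": {
  "commands": [
    {"x":0,"y":0,"z":0.001,"wx":0,"wy":0,"wz":0,"grip":0},
    {"x":0,"y":0,"z":0,"wx":0,"wy":0,"wz":0,"grip":0},
    {"x":0,"y":0,"z":0,"wx":0,"wy":0,"wz":0,"grip":0},
    {"x":0,"y":0,"z":0,"wx":0,"wy":0,"wz":0,"grip":0},
    {"x":0,"y":0,"z":0,"wx":0,"wy":0,"wz":0,"grip":0},
    {"x":0,"y":0,"z":0,"wx":0,"wy":0,"wz":0,"grip":0},
    {"x":0,"y":0,"z":0,"wx":0,"wy":0,"wz":0,"grip":0}
  ],
  "squeeze": 58
}}

```text
clock: 9.32
eef_pos: [543.5, -249.1, 64.9]
eef_rot: [3.142, -0.36, 0.262]
wrist_force: [-1.5, -0.7, 1.6]
finger_gap: 59.1
```

Request:
{"name": "play_rows", "arguments": {
  "commands": [
    {"x":0.001,"y":0,"z":-0.0028,"wx":0,"wy":0,"wz":0,"grip":0},
    {"x":0.002,"y":0,"z":-0.0056,"wx":0,"wy":0,"wz":0,"grip":0},
    {"x":0.0028,"y":0,"z":-0.0075,"wx":0,"wy":0,"wz":0,"grip":0},
    {"x":0.0028,"y":0,"z":-0.0075,"wx":0,"wy":0,"wz":0,"grip":0},
    {"x":0.0028,"y":0,"z":-0.0075,"wx":0,"wy":0,"wz":0,"grip":0},
    {"x":0.0028,"y":0,"z":-0.0075,"wx":0,"wy":0,"wz":0,"grip":0},
    {"x":0,"y":0,"z":0,"wx":0,"wy":0,"wz":0,"grip":0}
  ]
}}

```text
clock: 10.2
eef_pos: [543.5, -249.3, 106.6]
eef_rot: [3.141, -0.36, 0.262]
wrist_force: [-0.3, -0.1, -2.5]
finger_gap: 59.0
```

Run:
```python
from h import *
st(); T=tool(); np.save('pics/T6.npy',T); p,d=snap('wrist','w6'); snap('side','s6')
p=cv2.imread('pics/s6.png'); cv2.imwrite('pics/s6c.png',cv2.resize(p[90:220,220:380],None,fx=4.5,fy=4.5,interpolation=cv2.INTER_CUBIC))
```

```text
10.2 [ 543.543 -249.323  106.586] [ 3.141 -0.36   0.262] F [-0.27  -0.117 -2.473] gap 58.97709147137519
```

View pics/w6.png

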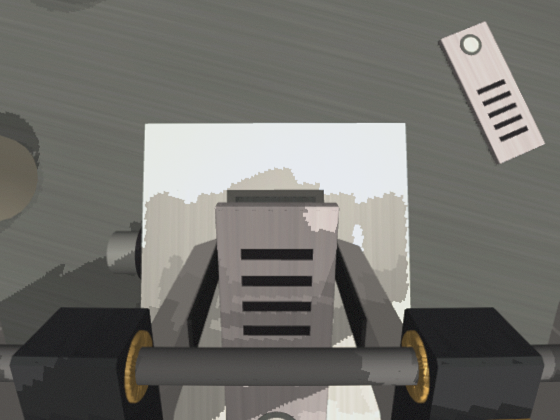

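View pics/s6c.png

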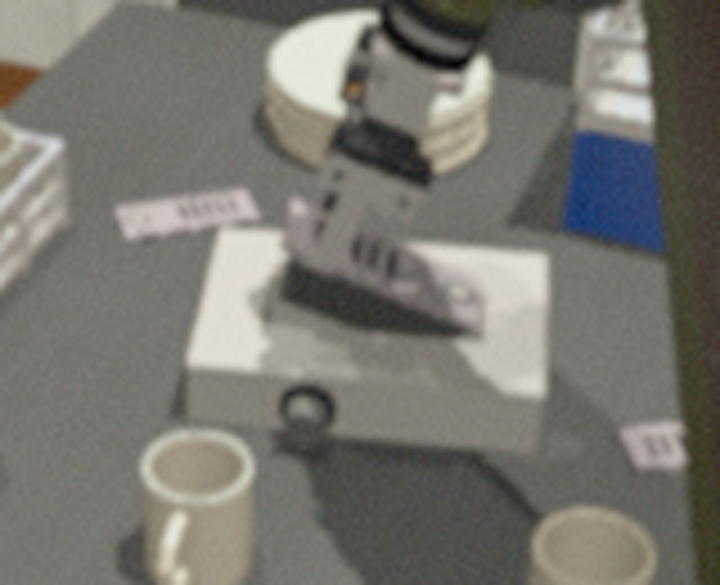

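Lifted cleanly: the side view shows the cover held rigid and clear of the box, and the wrist force of −2.5 N matches its weight. Next I raise, level it and carry it over.

Request:
{"name": "play_rows", "arguments": {
  "commands": [
    {"x":0.0067,"y":0,"z":-0.0178,"wx":0,"wy":0,"wz":0,"grip":0},
    {"x":0.0067,"y":0,"z":-0.0178,"wx":0,"wy":0,"wz":0,"grip":0},
    {"x":0.0067,"y":0,"z":-0.0178,"wx":0,"wy":0,"wz":0,"grip":0},
    {"x":0.0067,"y":0,"z":-0.0178,"wx":0,"wy":0,"wz":0,"grip":0},
    {"x":0.0067,"y":0,"z":-0.0178,"wx":0,"wy":0,"wz":0,"grip":0},
    {"x":0,"y":0,"z":0,"wx":0,"wy":-3.0,"wz":0,"grip":0},
    {"x":0,"y":0,"z":0,"wx":0,"wy":-4.4,"wz":0,"grip":0},
    {"x":0,"y":0,"z":0,"wx":0,"wy":-4.4,"wz":0,"grip":0},
    {"x":0,"y":0,"z":0,"wx":0,"wy":-4.4,"wz":0,"grip":0},
    {"x":0,"y":0,"z":0,"wx":0,"wy":-4.4,"wz":0,"grip":0},
    {"x":0,"y":0,"z":0,"wx":0,"wy":0,"wz":0,"grip":0},
    {"x":0,"y":0,"z":0,"wx":0,"wy":0,"wz":0,"grip":0}
  ]
}}

```text
clock: 11.8
eef_pos: [543.2, -249.1, 200.5]
eef_rot: [-3.141, -0.001, 0.262]
wrist_force: [0.7, -0.4, -2.9]
finger_gap: 59.1
```

Run:
```python
from h import *
st(); plan(bx(50,200,-35,np.array([554,266.5]),.24),Rt(.24),17); snap('wrist','w7')
```

```text
11.8 [ 543.201 -249.094  200.529] [-3.141 -0.001  0.262] F [ 0.666 -0.37  -2.922] gap 59.06455285307288
shift mm (cur tool axes) [ 193.12 -459.14    1.01] turn deg [-0.03 -0.07  1.25]
 per row 17 [ 0.01 -0.03  0.  ] [-0.   -0.    0.07]
```

View pics/w7.png

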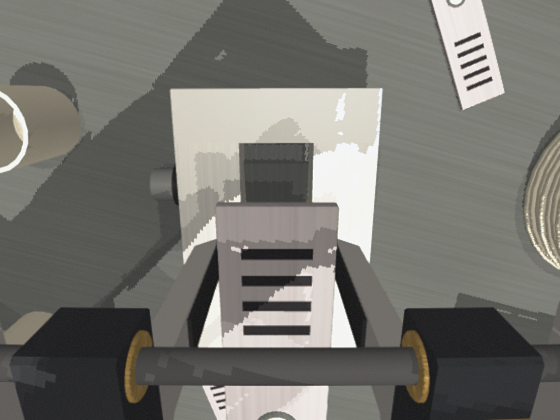

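Still held level with no slip (same cover edge at row 203). Now the carry to the pan at constant height.

Request:
{"name": "play_rows", "arguments": {
  "commands": [
    {"x":0.006,"y":-0.014,"z":0,"wx":0,"wy":0,"wz":0,"grip":0},
    {"x":0.0116,"y":-0.0276,"z":0,"wx":0,"wy":0,"wz":0,"grip":0},
    {"x":0.0116,"y":-0.0276,"z":0,"wx":0,"wy":0,"wz":0,"grip":0},
    {"x":0.0116,"y":-0.0276,"z":0,"wx":0,"wy":0,"wz":0,"grip":0},
    {"x":0.0116,"y":-0.0276,"z":0,"wx":0,"wy":0,"wz":0,"grip":0},
    {"x":0.0116,"y":-0.0276,"z":0,"wx":0,"wy":0,"wz":0,"grip":0},
    {"x":0.0116,"y":-0.0276,"z":0,"wx":0,"wy":0,"wz":0,"grip":0},
    {"x":0.0116,"y":-0.0276,"z":0,"wx":0,"wy":0,"wz":0,"grip":0},
    {"x":0.0116,"y":-0.0276,"z":0,"wx":0,"wy":0,"wz":0,"grip":0},
    {"x":0.0116,"y":-0.0276,"z":0,"wx":0,"wy":0,"wz":0,"grip":0},
    {"x":0.0116,"y":-0.0276,"z":0,"wx":0,"wy":0,"wz":0,"grip":0},
    {"x":0.0116,"y":-0.0276,"z":0,"wx":0,"wy":0,"wz":0,"grip":0},
    {"x":0.0116,"y":-0.0276,"z":0,"wx":0,"wy":0,"wz":0,"grip":0},
    {"x":0.0116,"y":-0.0276,"z":0,"wx":0,"wy":0,"wz":0,"grip":0},
    {"x":0.0116,"y":-0.0276,"z":0,"wx":0,"wy":0,"wz":0,"grip":0},
    {"x":0.0116,"y":-0.0276,"z":0,"wx":0,"wy":0,"wz":0,"grip":0},
    {"x":0.0116,"y":-0.0276,"z":0,"wx":0,"wy":0,"wz":0,"grip":0},
    {"x":0.006,"y":-0.014,"z":0,"wx":0,"wy":0,"wz":0.6,"grip":0},
    {"x":0.002,"y":-0.005,"z":0,"wx":0,"wy":0,"wz":0.6,"grip":0},
    {"x":0,"y":0,"z":0,"wx":0,"wy":0,"wz":0,"grip":0}
  ]
}}

```text
clock: 14.35
eef_pos: [613.3, 260.6, 200.9]
eef_rot: [3.142, 0.0, 0.24]
wrist_force: [-0.2, 0.0, -2.8]
finger_gap: 58.8
```

Run:
```python
from h import *
st(); T=tool(); np.save('pics/T8.npy',T);snap('wrist','w8'); snap('top','t8')
p=cv2.imread('pics/t8.png'); cv2.imwrite('pics/t8c.png',cv2.resize(p[95:255,60:260],None,fx=3.75,fy=3.75,interpolation=cv2.INTER_CUBIC))
```

```text
14.35 [613.275 260.581 200.907] [3.142 0.    0.24 ] F [-0.159  0.031 -2.836] gap 58.83460645885826
```

View pics/w8.png

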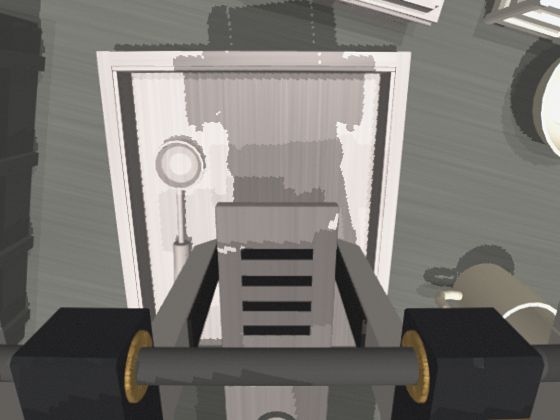

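View pics/t8c.png

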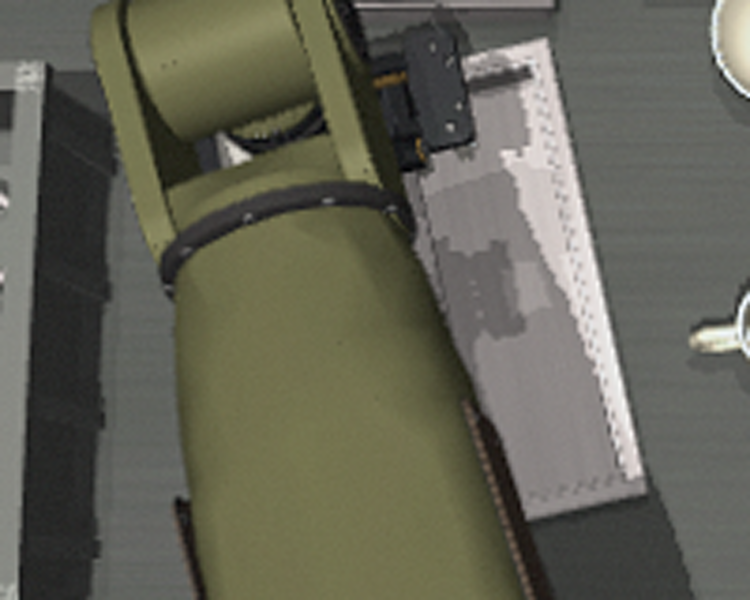

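Run:
```python
from h import *
T=np.load('pics/T8.npy'); np.set_printoptions(precision=1,suppress=True)
q=onplane('wrist',[(98,53),(410,52)],40.,T); print(q,np.linalg.norm(q[0]-q[1]),np.arctan2(-(q[1]-q[0])[0],(q[1]-q[0])[1])+np.pi)
d=q[0]-q[1]; print('yaw',np.arctan2(-d[0],d[1]))
f=(q[0]+q[1])/2; yaw=np.arctan2(-d[0],d[1]); print('centre',f[:2]-178.5*np.array([np.cos(yaw),np.sin(yaw)]))
print('spoon bowl',onplane('wrist',[(180,163),(181,243)],8.,T))
plan(bx(50,200,-35,np.array([555,267]),.245),Rt(.245))
```

```text
[[689.3 440.5  40. ]
 [754.1 176.   40. ]] 272.307058890968 0.24037431810195864
yaw 0.2403743181019586
centre [548.3 265.7]
spoon bowl [[602.1 360.6   8. ]
 [514.7 345.    8. ]]
shift mm (cur tool axes) [-4.91 14.22  0.99] turn deg [ 0.   -0.   -0.28]
```

Request:
{"name": "play_rows", "arguments": {
  "commands": [
    {"x":-0.0035,"y":0.0072,"z":0.01,"wx":0,"wy":0,"wz":0,"grip":0},
    {"x":-0.0035,"y":0.0072,"z":0.02,"wx":0,"wy":0,"wz":0,"grip":0},
    {"x":0,"y":0,"z":0.025,"wx":0,"wy":0,"wz":0,"grip":0},
    {"x":0,"y":0,"z":0.025,"wx":0,"wy":0,"wz":0,"grip":0},
    {"x":0,"y":0,"z":0.025,"wx":0,"wy":0,"wz":0,"grip":0},
    {"x":0,"y":0,"z":0.025,"wx":0,"wy":0,"wz":0,"grip":0},
    {"x":0,"y":0,"z":0.02,"wx":0,"wy":0,"wz":0,"grip":0},
    {"x":0,"y":0,"z":0.015,"wx":0,"wy":0,"wz":0,"grip":0},
    {"x":0,"y":0,"z":0.01,"wx":0,"wy":0,"wz":0,"grip":0},
    {"x":0,"y":0,"z":0.005,"wx":0,"wy":0,"wz":0,"grip":0},
    {"x":0,"y":0,"z":0,"wx":0,"wy":0,"wz":0,"grip":0}
  ]
}}

```text
clock: 15.82
eef_pos: [610.1, 245.3, 21.0]
eef_rot: [-3.142, -0.0, 0.241]
wrist_force: [0.9, 0.3, -2.3]
finger_gap: 59.0
```

Run:
```python
from h import *
st(); snap('wrist','w9'); snap('side','s9')
p=cv2.imread('pics/s9.png'); cv2.imwrite('pics/s9c.png',cv2.resize(p[190:340,120:320],None,fx=3.75,fy=3.75,interpolation=cv2.INTER_CUBIC))
```

```text
15.825 [610.058 245.333  20.995] [-3.142 -0.     0.241] F [ 0.924  0.327 -2.35 ] gap 58.96637471834474
```

View pics/w9.png

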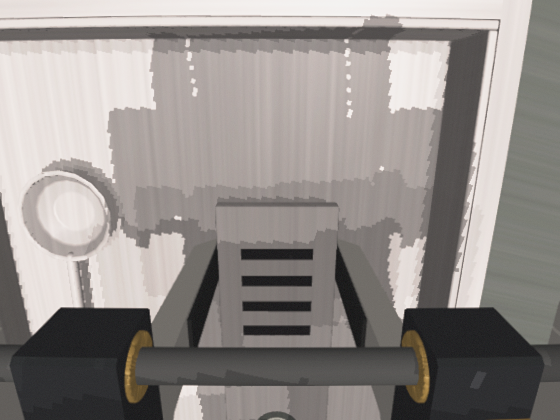

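View pics/s9c.png

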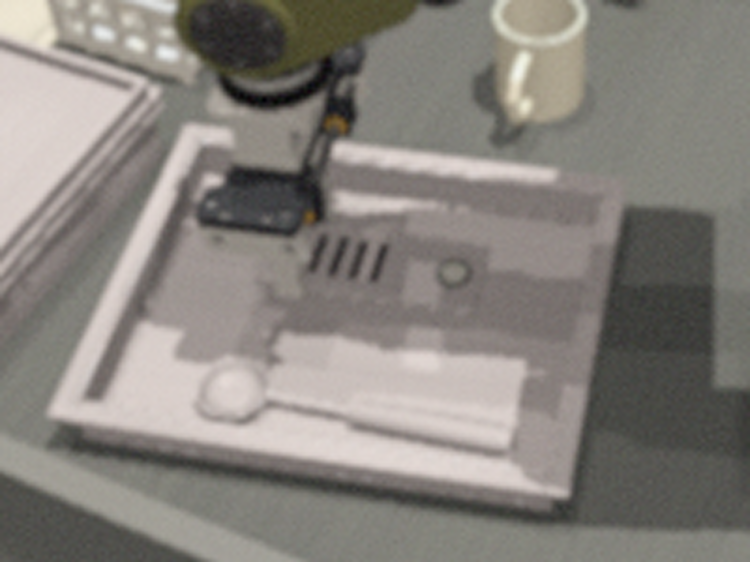

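The cover is level inside the pan, well clear of the spoon and walls. Lowering slowly.

Request:
{"name": "play_rows", "arguments": {
  "commands": [
    {"x":0,"y":0,"z":0.004,"wx":0,"wy":0,"wz":0,"grip":0},
    {"x":0,"y":0,"z":0.004,"wx":0,"wy":0,"wz":0,"grip":0},
    {"x":0,"y":0,"z":0.003,"wx":0,"wy":0,"wz":0,"grip":0},
    {"x":0,"y":0,"z":0.002,"wx":0,"wy":0,"wz":0,"grip":0},
    {"x":0,"y":0,"z":0,"wx":0,"wy":0,"wz":0,"grip":0}
  ]
}}

```text
clock: 16.55
eef_pos: [609.9, 245.3, 7.7]
eef_rot: [-3.142, 0.0, 0.241]
wrist_force: [-0.3, -0.5, -2.4]
finger_gap: 58.9
```

Request:
{"name": "play_rows", "arguments": {
  "commands": [
    {"x":0,"y":0,"z":0.001,"wx":0,"wy":0,"wz":0,"grip":0},
    {"x":0,"y":0,"z":0.001,"wx":0,"wy":0,"wz":0,"grip":0},
    {"x":0,"y":0,"z":0,"wx":0,"wy":0,"wz":0,"grip":0}
  ]
}}

```text
clock: 16.92
eef_pos: [610.0, 245.3, 5.8]
eef_rot: [-3.142, 0.0, 0.241]
wrist_force: [-0.6, 0.3, -3.1]
finger_gap: 59.3
```

Request:
{"name": "play_rows", "arguments": {
  "commands": [
    {"x":0,"y":0,"z":0.001,"wx":0,"wy":0,"wz":0,"grip":0},
    {"x":0,"y":0,"z":0,"wx":0,"wy":0,"wz":0,"grip":0}
  ]
}}

```text
clock: 17.18
eef_pos: [609.9, 245.3, 4.8]
eef_rot: [-3.142, 0.0, 0.241]
wrist_force: [-0.0, -0.3, -2.7]
finger_gap: 59.3
```

Request:
{"name": "play_rows", "arguments": {
  "commands": [
    {"x":0,"y":0,"z":0,"wx":0,"wy":0,"wz":0,"grip":0.7},
    {"x":0,"y":0,"z":0,"wx":0,"wy":0,"wz":0,"grip":0.8},
    {"x":0,"y":0,"z":0,"wx":0,"wy":0,"wz":0,"grip":0.9},
    {"x":0,"y":0,"z":-0.005,"wx":0,"wy":0,"wz":0,"grip":0.9},
    {"x":0,"y":0,"z":-0.02,"wx":0,"wy":0,"wz":0,"grip":0.9},
    {"x":0,"y":0,"z":-0.04,"wx":0,"wy":0,"wz":0,"grip":0.9},
    {"x":0,"y":0,"z":-0.05,"wx":0,"wy":0,"wz":0,"grip":0.9},
    {"x":0,"y":0,"z":-0.05,"wx":0,"wy":0,"wz":0,"grip":0.9},
    {"x":0,"y":0,"z":-0.03,"wx":0,"wy":0,"wz":0,"grip":0.5},
    {"x":0,"y":0,"z":0,"wx":0,"wy":0,"wz":0,"grip":0},
    {"x":0,"y":0,"z":0,"wx":0,"wy":0,"wz":0,"grip":0}
  ]
}}

```text
clock: 18.55
eef_pos: [609.6, 245.2, 199.4]
eef_rot: [3.142, 0.001, 0.241]
wrist_force: [-0.5, -0.3, -0.3]
finger_gap: 57.9
```

Run:
```python
from h import *
st(); snap('wrist','w10'); plan(bx(64,200),Rt(YB),17)
```

```text
18.55 [609.572 245.173 199.375] [3.142 0.001 0.241] F [-0.483 -0.298 -0.3  ] gap 57.934272917273
shift mm (cur tool axes) [-162.49  464.15   -0.83] turn deg [ 0.01  0.11 -1.15]
 per row 17 [-0.01  0.03 -0.  ] [ 0.    0.01 -0.07]
```

View pics/w10.png

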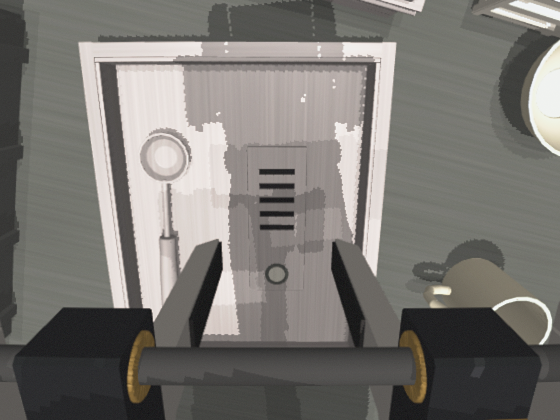

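The cover lies in the pan at (277,218), clear of the spoon at (166,157). I'm going back to the seat.

Request:
{"name": "play_rows", "arguments": {
  "commands": [
    {"x":-0.0102,"y":0.029,"z":0,"wx":0,"wy":0,"wz":0,"grip":0},
    {"x":-0.0102,"y":0.029,"z":0,"wx":0,"wy":0,"wz":0,"grip":0},
    {"x":-0.0102,"y":0.029,"z":0,"wx":0,"wy":0,"wz":0,"grip":0},
    {"x":-0.0102,"y":0.029,"z":0,"wx":0,"wy":0,"wz":0,"grip":0},
    {"x":-0.0102,"y":0.029,"z":0,"wx":0,"wy":0,"wz":0,"grip":0},
    {"x":-0.0102,"y":0.029,"z":0,"wx":0,"wy":0,"wz":0,"grip":0},
    {"x":-0.0102,"y":0.029,"z":0,"wx":0,"wy":0,"wz":0,"grip":0},
    {"x":-0.0102,"y":0.029,"z":0,"wx":0,"wy":0,"wz":0,"grip":0},
    {"x":-0.0102,"y":0.029,"z":0,"wx":0,"wy":0,"wz":0,"grip":0},
    {"x":-0.0102,"y":0.029,"z":0,"wx":0,"wy":0,"wz":0,"grip":0},
    {"x":-0.0102,"y":0.029,"z":0,"wx":0,"wy":0,"wz":0,"grip":0},
    {"x":-0.0102,"y":0.029,"z":0,"wx":0,"wy":0,"wz":0,"grip":0},
    {"x":-0.0102,"y":0.029,"z":0,"wx":0,"wy":0,"wz":0,"grip":0},
    {"x":-0.0102,"y":0.029,"z":0,"wx":0,"wy":0,"wz":0,"grip":0},
    {"x":-0.0102,"y":0.029,"z":0,"wx":0,"wy":0,"wz":0,"grip":0},
    {"x":-0.0095,"y":0.029,"z":0,"wx":0,"wy":0,"wz":0,"grip":0},
    {"x":0,"y":0,"z":0,"wx":0,"wy":0,"wz":-1.15,"grip":0},
    {"x":0,"y":0,"z":0,"wx":0,"wy":0,"wz":0,"grip":0}
  ]
}}

```text
clock: 20.85
eef_pos: [562.7, -243.4, 199.1]
eef_rot: [-3.141, 0.001, 0.261]
wrist_force: [1.2, -0.6, 0.7]
finger_gap: 0.4
```

Run:
```python
from h import *
st(); plan(bx(66,85),Rt(YB)); snap('wrist','w11'); snap('top','t11')
```

```text
20.85 [ 562.711 -243.421  199.135] [-3.141  0.001  0.261] F [ 1.171 -0.577  0.682] gap 0.44921580776570497
shift mm (cur tool axes) [  1.58   0.98 114.13] turn deg [-0.06  0.05  0.02]
```

View pics/w11.png

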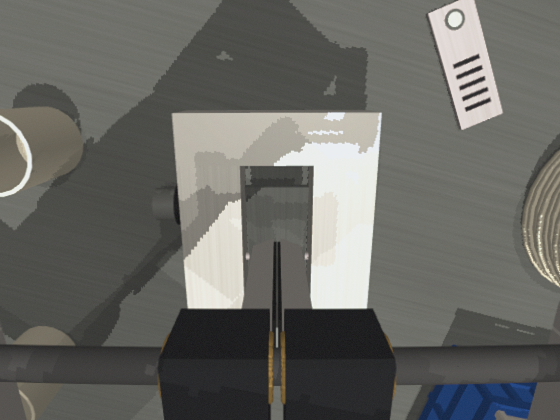

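View pics/t11.png

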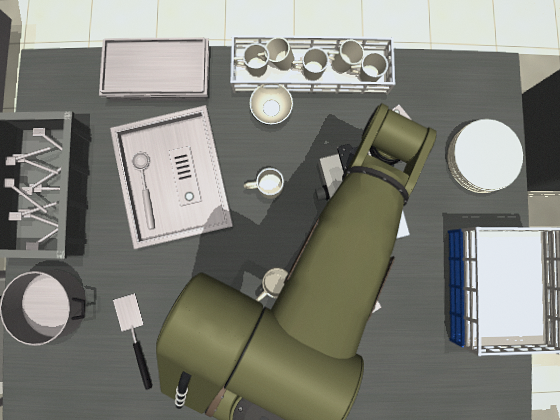

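The top view shows the cover in the pan at (186,175), with mug (268,181) and spoon (145,190) unmoved. The seat is empty and tipped, so I'm pressing it down.

Request:
{"name": "play_rows", "arguments": {
  "commands": [
    {"x":0.0016,"y":0.001,"z":0.02,"wx":0,"wy":0,"wz":0,"grip":0},
    {"x":0,"y":0,"z":0.03,"wx":0,"wy":0,"wz":0,"grip":0},
    {"x":0,"y":0,"z":0.03,"wx":0,"wy":0,"wz":0,"grip":0},
    {"x":0,"y":0,"z":0.025,"wx":0,"wy":0,"wz":0,"grip":0},
    {"x":0,"y":0,"z":0.009,"wx":0,"wy":0,"wz":0,"grip":0},
    {"x":0,"y":0,"z":0.004,"wx":0,"wy":0,"wz":0,"grip":0},
    {"x":0,"y":0,"z":0.004,"wx":0,"wy":0,"wz":0,"grip":0},
    {"x":0,"y":0,"z":0.004,"wx":0,"wy":0,"wz":0,"grip":0},
    {"x":0,"y":0,"z":0,"wx":0,"wy":0,"wz":0,"grip":0}
  ]
}}

```text
clock: 22.08
eef_pos: [565.0, -244.7, 74.3]
eef_rot: [3.141, -0.001, 0.261]
wrist_force: [1.5, 1.0, 1.7]
finger_gap: 0.4
```

Request:
{"name": "play_rows", "arguments": {
  "commands": [
    {"x":0,"y":0,"z":0.003,"wx":0,"wy":0,"wz":0,"grip":0},
    {"x":0,"y":0,"z":0.003,"wx":0,"wy":0,"wz":0,"grip":0},
    {"x":0,"y":0,"z":0.003,"wx":0,"wy":0,"wz":0,"grip":0},
    {"x":0,"y":0,"z":0.003,"wx":0,"wy":0,"wz":0,"grip":0},
    {"x":0,"y":0,"z":0.003,"wx":0,"wy":0,"wz":0,"grip":0},
    {"x":0,"y":0,"z":0.003,"wx":0,"wy":0,"wz":0,"grip":0},
    {"x":0,"y":0,"z":0.003,"wx":0,"wy":0,"wz":0,"grip":0}
  ]
}}

```text
clock: 22.95
eef_pos: [564.7, -244.6, 52.7]
eef_rot: [-3.142, -0.0, 0.261]
wrist_force: [0.9, 0.5, 1.8]
finger_gap: 0.4
```

Request:
{"name": "play_rows", "arguments": {
  "commands": [
    {"x":0,"y":0,"z":0.002,"wx":0,"wy":0,"wz":0,"grip":0},
    {"x":0,"y":0,"z":0.002,"wx":0,"wy":0,"wz":0,"grip":0},
    {"x":0,"y":0,"z":0.001,"wx":0,"wy":0,"wz":0,"grip":0},
    {"x":0,"y":0,"z":0,"wx":0,"wy":0,"wz":0,"grip":0}
  ]
}}

```text
clock: 23.45
eef_pos: [564.5, -244.6, 47.7]
eef_rot: [-3.141, 0.0, 0.261]
wrist_force: [-0.1, 0.4, 0.8]
finger_gap: 0.6
```

Request:
{"name": "play_rows", "arguments": {
  "commands": [
    {"x":0,"y":0,"z":0.001,"wx":0,"wy":0,"wz":0,"grip":0},
    {"x":0,"y":0,"z":0,"wx":0,"wy":0,"wz":0,"grip":0}
  ]
}}

```text
clock: 23.7
eef_pos: [564.6, -244.6, 47.2]
eef_rot: [3.142, 0.0, 0.261]
wrist_force: [-1.6, 1.6, 5.6]
finger_gap: 0.8
```

Request:
{"name": "play_rows", "arguments": {
  "commands": [
    {"x":0,"y":0,"z":0.001,"wx":0,"wy":0,"wz":0,"grip":0},
    {"x":0,"y":0,"z":0,"wx":0,"wy":0,"wz":0,"grip":0}
  ]
}}

```text
clock: 23.95
eef_pos: [564.7, -244.7, 47.0]
eef_rot: [3.141, -0.0, 0.261]
wrist_force: [-5.3, 2.8, 12.0]
finger_gap: 0.5
```

Hard stop at z=47, the level height. Retreating to check.

Request:
{"name": "play_rows", "arguments": {
  "commands": [
    {"x":0,"y":0,"z":-0.005,"wx":0,"wy":0,"wz":0,"grip":0},
    {"x":0,"y":0,"z":-0.03,"wx":0,"wy":0,"wz":0,"grip":0},
    {"x":0,"y":0,"z":-0.05,"wx":0,"wy":0,"wz":0,"grip":0},
    {"x":-0.03,"y":0,"z":-0.05,"wx":0,"wy":0,"wz":0,"grip":0},
    {"x":-0.04,"y":0,"z":-0.02,"wx":0,"wy":0,"wz":0,"grip":0},
    {"x":-0.04,"y":0,"z":0,"wx":0,"wy":0,"wz":0,"grip":0},
    {"x":-0.03,"y":0,"z":0,"wx":0,"wy":0,"wz":0,"grip":0},
    {"x":0,"y":0,"z":0,"wx":0,"wy":0,"wz":0,"grip":0},
    {"x":0,"y":0,"z":0,"wx":0,"wy":0,"wz":0,"grip":0}
  ]
}}

```text
clock: 25.08
eef_pos: [429.9, -280.7, 201.0]
eef_rot: [3.142, -0.0, 0.261]
wrist_force: [0.4, 0.1, 0.3]
finger_gap: 0.5
```

Run:
```python
from h import *
st(); T=tool(); p,d=snap('wrist','w12')
def fit(d,n,u0,u1,v0,v1,c,yaw,T=None):
    uv=np.array([(u,v) for v in range(v0,v1,2) for u in range(u0,u1,2)]); dd=np.array([d[v,u] for u,v in uv]); k=dd>0
    w=toworld(n,uv[k],dd[k],T); A=w[:,:2]-c; cc,s=np.cos(yaw),np.sin(yaw); B=np.c_[A@[cc,s],A@[-s,cc],np.ones(len(A))]
    x=np.linalg.lstsq(B,w[:,2],rcond=None)[0]; r=w[:,2]-B@x; k=abs(r)<5; x=np.linalg.lstsq(B[k],w[k,2],rcond=None)[0]
    print(x,'resid',r[k].std(),k.mean())
fit(d,'wrist',250,300,40,170,C,YB,T)
p,d=snap('top','t12'); fit(d,'top',180,190,155,198,np.array([553,231]),.24)
fit(d,'top',200,214,150,198,np.array([553,231]),.24)
print(onplane('top',[(268,181)],85.))
```

```text
25.075 [ 429.868 -280.708  200.955] [ 3.142 -0.     0.261] F [0.359 0.078 0.306] gap 0.548336897802777
[ 0.    -0.001 47.636] resid 0.7480589855934113 1.0
[ 0.015  0.002 11.846] resid 2.3132766310142396 0.9454545454545454
[-0.001 -0.101 -1.786] resid 2.730950757831987 0.573170731707317
[[535.249  -2.624  85.   ]]
```

View pics/w12.png

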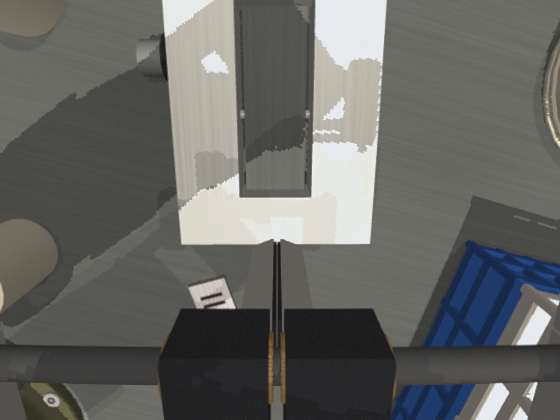

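View pics/t12.png

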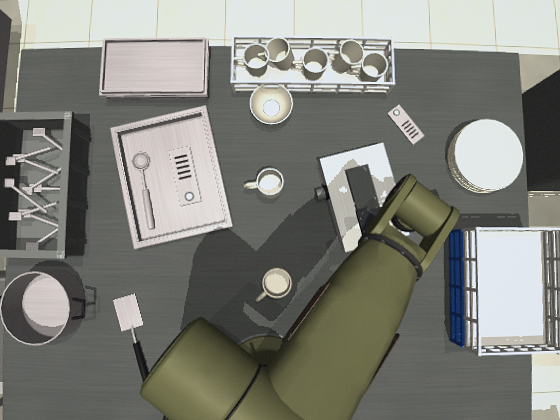

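The seat is level: slope 0.000 and height 47.6 mm. The cover's top is at 11.8 mm with a slope of 0.015, so it lies flat on the pan floor. Mug (268,181) and spoon (145,190) are where they started, and the arm is clear. Handing in.

```bash
python3 -c "
from cell import manip
print(manip.sign_off())"
```

```text
the job is handed in; nothing more can be done
None
```

The job is done and handed in at about 25 s on the robot's clock; the hand-in reports no verdict.

**What I did:**
- I pressed the thumb mark down to its hard stop, where the force jumped to 17 N. The cover's measured tilt was 0.36 rad.
- I gripped the raised end across its width, 50 mm from the cover's centre. That is 12 mm nearer the middle than the listed lift point.
- I lifted the cover out, levelled it and carried it to the pan. I released it beside the spoon with the fingertips about 1 mm above the pan floor, so the cover dropped about 4 mm by my estimate.
- I then pushed the empty seat down to its stop at z = 47 mm.

**Last checks:**

| Item | Result |
|---|---|
| Seat | Level: slope 0.000, height 47.6 mm |
| Cover | Flat in the pan: slope about 0.015 rad, top at about 12 mm |
| Mug and spoon | Same image positions as at the start |
| Arm | Clear, wrist force near zero |

**Problems and disagreements:**
- My first move call was refused because some row fields were missing.
- The carry overshot by about 17 mm and I corrected it above the pan.
- The two cameras disagreed by about 2 mm on the box and about 6 mm on the pan's centre. Both were within the available clearance.
- A last depth check on a strip of pan floor beside the cover was too noisy to use. The cover's height therefore rests on the top camera's depth reading, which scattered by about 2 mm.

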